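# Snap the lid onto the fittings tub under the pipe rack

## Task

Put the blue fittings tub away closed: pick up its orange lid, lay it on the tub with its length along the tub's, and press it down until both ends have snapped home and it sits flush all round. Press with feeling, because the plastic cracks if it is forced; do not bump the pipes that hang over the tub's right end, and leave the tub standing in its place in the tray and the other things where they are.

Things in the scene. Friction and masses are not known exactly. Their poses are not given: they have to be found in the camera images.
- lid: The orange plastic lid, a shallow cap 163 mm long (x) by 123 mm wide (y), 0.06 to 0.13 kg, lying rib up on the bench left of the tray. Origin at the centre of its lower edge, z up out of the lid. Plate 4 mm thick, underside 18 mm and top 22 mm above the origin; skirt 3 mm thick, inside 157 by 117 mm, with a bead inside each end near each corner. The same either way round (half a turn).
- lid_grip (a point): Centre of the lid's grip rib, 33 mm straight above the lid's origin, axes as the lid's. The rib runs along the lid's length (x) through its middle: 64 mm long, 14 mm thick (y), 22 mm tall, its top 11 mm above this point and the lid's flat top 11 mm below it. Beyond the rib's ends 49 mm of flat lid is left to press on.
- tub: Blue plastic tub with brass fittings in it, loose, 0.7 to 1.0 kg, 148 mm long (x, roughly to the robot's right), 108 mm wide (y), 75 mm high; origin at the centre of its underside. It stands in the tray's middle compartment with 20 to 30 mm to spare at the ends and about 16 mm at the sides. Its rounded rim leaves the lid 2 mm play each way as it goes on.
- tub_rim (a point): Centre of the tub's mouth, level with the top of the rim, 75 mm above the tub's origin; axes as the tub's. A lid laid on loosely rests on the catches, its grip point about 24 mm above this point. Snapped home, the plate lies on the rim all round: grip point 15 mm above this point, lid parallel to the rim. Pressed with more than 30 N the plastic cracks.
- tub_right_end (a point): Middle of the rim's right end, 74 mm from tub_rim along the tub's +x. Below it two sprung catches stand 3.5 mm out of the end wall, 35 mm either side, points 8.5 mm below the rim. Pressing down on the lid over this end snaps them under the lid's beads at 6 to 14 N; while only one end is in, the other end rides about 10 mm high. The white pipe hangs over this end.
- tub_left_end (a point): Middle of the rim's left end, 74 mm from tub_rim along the tub's -x, with two catches like those of the right end; 6 to 14 N on the lid over this end, or over its corners in turn, snaps them. Pressed at the lid's middle, all four catches together take some 17 to 25 N.
- tray: Fixed open tray of sheet steel, 200 mm deep (its x, which points roughly to the robot's right) by 340 mm wide (y, roughly away from the robot), in three compartments in a row along y; origin at the centre of its underside on the bench. Walls 50 to 56 mm high and 3 mm thick. The tub stands in the middle compartment.
- pipe_rack: Fixed grey rack, origin and axes as the tray's. Posts 270 mm high at x 142, y +-200 mm carry arms to x = 20 mm; on them lie, along y, a white pipe 40 mm thick, axis at x 62 mm and 216 mm above the bench (covering x 42 to 82, underside 196 mm up, over the tub's right end), and a copper pipe 22 mm thick at x 105. Pipes about 520 mm long. Press under it with the gripper leaning 30 to 50 degrees left.
- tape_a: Roll of blue and white thread tape, 60 mm across, 19 mm high, lying in the near compartment; origin at the centre of its underside.
- tape_b: Second roll of thread tape, like the first, in the near compartment.
- brass_coupling: Brass coupling standing in the far compartment, 47 mm across, 50 mm high; origin at the centre of its underside.
- pvc_tee: White plastic pipe tee lying in the far compartment, 75 mm long, 48 mm wide, 69 mm high; origin at the centre of its underside.
- cartridge: White sealant cartridge standing on the bench at the right, 49 mm across, 237 mm high; origin at the centre of its underside.
- paste_jar: White jar of jointing paste with a red cap and a yellow label, 72 mm across, 85 mm high, on the bench at the left behind the lid; origin at the centre of its underside.
- round_lid: Round grey lid of another tub, 110 mm across, 12 mm high, on the bench right of the rack; origin at the centre of its underside. It is not wanted.
- wrench: Steel wrench, 200 mm long, lying on the bench at the far left.
There are look-alikes about, which are no part of the job. Several things have the shape of the lid; the one meant has the colours described above.

How it is judged:
On the way:
1. the lid lies on the tub, square to it (horizontal distance between lid_grip and tub_rim below 0.008 m and z of lid_grip in the frame of tub_rim below 0.03 m and angle between the x axis of lid_grip and the x axis of tub_rim, either way round below 0.2 rad), for 0.1 s.
At the end, for the whole second after the job is handed in: The lid is snapped home on the tub: its plate on the rim within 1.5 mm, parallel to the rim within about 1 degree, centred within 6 mm and square within 3 degrees, and the tub stands upright in its compartment, within 35 mm of where it stood (z of lid_grip in the frame of tub_rim between 0.0125 and 0.0165 m and horizontal distance between lid_grip and tub_rim below 0.006 m and angle between the z axis of lid_grip and the z axis of tub_rim, either way round below 0.02 rad and angle between the x axis of lid_grip and the x axis of tub_rim, either way round below 0.06 rad and angle between tub_rim's own z axis and vertical below 0.03 rad and distance of tub_rim from where it was at the start of the episode below 0.035 m); the robot touches nothing.
It fails at once if the lid was forced: the tub, with its own weight, pressed on the tray with more than 45 N (contact force between tub and tray above 45 N).
It fails at once if the pipes or their rack were bumped (contact force between any of the arm, the fingers, lid and pipe_rack above 3 N).
It fails at once if one of the other things was shifted by more than 25 mm (distance of any of tape_a, tape_b, brass_coupling, pvc_tee, cartridge, paste_jar, round_lid, wrench from where it was at the start of the episode above 0.025 m).
It also fails if it takes over 59 s, if anything falls off the work surface, if the arm or the gripper's body presses on something with over 40 N, if the wrist force passes 120 N, or if a joint passes its speed limit or range.

## Robot

A 6-joint arm with a two-finger parallel gripper is mounted at the origin on the work surface. World frame = base frame: x ahead of the robot, y to its left, z up, the work surface at z = 0. Lengths are in m, angles in rad, forces in N, time in s.
With the tool pointing down it reaches from about 0.325 to 0.85 m from the base axis. Payload 4.4 kg.
Tool frame: the origin (TCP) lies midway between the tips of the shut fingers; the grasp point (between the pads) lies 19 mm behind it (robot.tcp_to_grasp is the z of the grasp point in the tool frame, in m); z points along the fingers, y is the line along which they close (so a half turn about z gives the same grasp; the last joint's range is limited). The gripper opens to 94 mm and grips with 3 to 60 N. Pads are 16 mm wide; open, the fingers measure 119 mm over their backs; the gripper's body (75 mm by 177 mm) begins 78 mm behind the grasp point.
Start: joints at [0.955, 0.207, 1.542, -0, 1.393, -0.15], TCP at [0.258, 0.514, 0.205] pointing down, gripper open.
Joint ranges: [-2.73, 2.73], [-0.86, 2.22], [0.23, 2.46], [-1.11, 4.25], [0.08, 2.63], [-2.82, 2.82]. Speed limits (rad/s): [2.79, 2.79, 3.14, 3.14, 3.14, 3.14].

## Interface

Orientations are given as a rotation vector (axis times angle).
In Python, from bench import readout, camera, ticket, nets, robot gives the robot as it stands.
- The arm moves only by the shell command python3 -m pendant 'ROWS'. ROWS is JSON, a list that holds one entry, the list of rows, each a list of 5 numbers: the shift along the tool's x, y, z in mm, then the turn about the tool's z in degrees, then the opening, from 0 (shut) to 1 (fully open). A call has 1 to 10 rows; each row shifts and turns the commanded pose from where the row before left it, along the tool's axes as they then stand; what a row does not reach is not made up. A row lasts 1/12 s, in which the tool goes at most 41.7 mm and 7.16 degrees, less where a joint would pass 70% of its speed; a pose out of reach is approached as far as the arm can. A call with a gripper value outside its range is refused whole. The fingers move at their own pace and stop on an object; the grip force is fixed at half the most. Time passes only in rows, so rows that do not move let the fingers close. It gives the time, the measured TCP pose, the force, the opening and the grip force at its end, in the units of the state.
- readout.read_state(): the state, without advancing time (a new reading comes with each control period).
- camera(name): name is "side" or "top"; returns a dict with "color" (400x640x3 uint8, blue, green, red), "z_map" (400x640 float32, m along the optical axis (not along the pixel's ray), 0 where there is no reading), "camera_matrix" (3x3 intrinsics, pixels), "R" (3x3) and "t" (3): a world point X has camera coordinates R X + t. Camera axes: x right, y down, z forward; pixel columns grow to the right and rows downward; lengths in m; the calibration is good to about 2 mm. A picture is of the moment at which its call begins.
- ticket.job_done(): hands the job in; it is judged then, once.
Trained networks look in a picture, given as the dict that the camera call returned (one of the last four; its "shot" number tells which), for a name from the list of things; names that differ only in an ending like _2 or _b are one class to them, and where a whole thing is asked for, a point or a joint stands for the part that bears it (a point fixed in the world has none). Each returns a list of dicts, best first, with "confidence" (0 to 1); they miss things now and then, are a little off and sometimes report something else, mostly with a low value. They report only what shows in the picture. A call takes as long as a camera call. They do not tell look-alikes from the thing itself.
- nets.recognise(picture, name): "at" ([column, row] in pixels, amid what is visible of it).
- nets.regions_of(picture, name): "mask" (400x640 bool, what is visible of it) and "at" ([column, row] in pixels, amid what is visible of it).
The state is a dict: "clock": time; "q": joint angles; "qd": joint speeds; "joint_torque": joint torques, N m; "ee_pos": TCP position; "eef_rot": TCP orientation; "wrist_force": force on the tool from outside, world axes, zero at the start; "torque": the same for the moment, N m; "finger_gap": finger opening in m; "gripper_force": force on a finger pad.
Only numpy, scipy, OpenCV 4.12 (cv2) and the standard library are available. Lean on these libraries where they do the work, as an engineer would, in place of code of your own. Each camera call takes 0.05 s, during which the arm holds its last target. There are 200 camera calls.

## Working session

There is one attempt and no reset: what is moved stays moved. The work goes in short steps, Python scripts to look and compute and a shell command to move; the robot and the scene stay as the last step left them, time stands still between calls to the robot, and variables do not carry over. Pictures are saved under pics/ and viewed, at most 10 in all, crops included, and the job is handed in when it is done.

```bash
mkdir -p pics; ls
python3 - <<'E'
from bench import readout, camera, ticket, nets, robot
import cv2, numpy as np
s=readout.read_state(); print({k:np.round(v,3).tolist() for k,v in s.items()})
print([a for a in dir(robot) if a[0]!='_'])
ims=[]
for n in("top","side"):
    p=camera(n); np.savez(f'{n}0.npz',**{k:p[k] for k in("color","z_map","camera_matrix","R","t")})
    for o in("lid","tub"):
        print(n,o,[(np.round(d["at"]).tolist(),round(d["confidence"],2)) for d in nets.recognise(p,o)])
    cv2.imwrite(f'pics/{n}0.png',p["color"])
E
```

```text
pics
{'clock': 0.0, 'q': [0.955, 0.207, 1.543, -0.0, 1.393, -0.15], 'qd': [0.0, -0.0, 0.0, -0.001, -0.0, -0.0], 'joint_torque': [-0.0, -37.087, -28.142, 0.07, 0.036, -0.0], 'ee_pos': [0.258, 0.513, 0.204], 'eef_rot': [-0.725, -3.056, 0.003], 'wrist_force': [0.826, -1.003, -0.26], 'torque': [0.002, 0.08, -0.023], 'gripper_force': 0.0, 'finger_gap': 0.094}
['PlanningError', 'tcp_to_grasp']
top lid [([231.0, 263.0], 0.83), ([239.0, 197.0], 0.71), ([146.0, 281.0], 0.58)]
top tub [([356.0, 176.0], 0.7)]
side lid [([257.0, 336.0], 0.98), ([271.0, 255.0], 0.65), ([306.0, 283.0], 0.63)]
side tub [([318.0, 170.0], 0.96)]
```

View pics/top0.png

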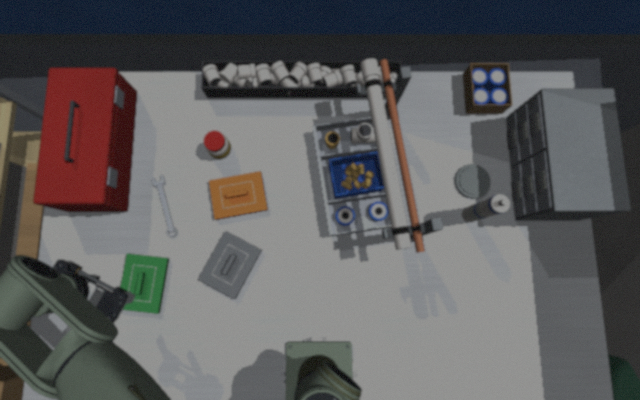

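View pics/side0.png

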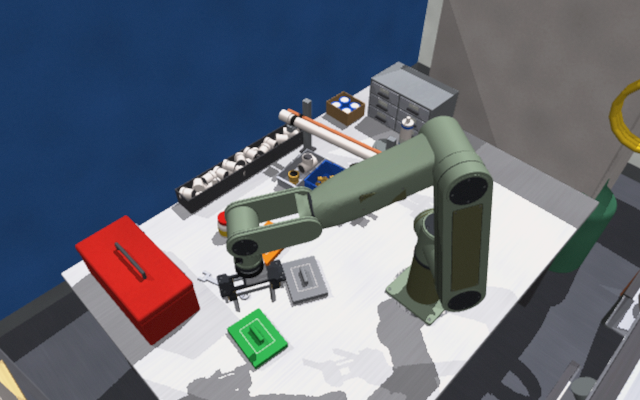

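The top view shows the orange lid at (238,196), the tub at (356,176) with the white pipe over its right end, and grey and green look-alikes at (231,264) and (146,283). The side view mostly has the arm in front of the lid and the tub. Next I measure poses from the top depth map.

```bash
cat > h.py <<'E'
import numpy as np, cv2
from scipy.spatial.transform import Rotation as Rt
def world(p):
    K=np.array(p["camera_matrix"]);z=p["z_map"];v,u=np.indices(z.shape)
    c=np.stack([(u-K[0,2])/K[0,0]*z,(v-K[1,2])/K[1,1]*z,z],-1)
    return (c-np.array(p["t"]))@np.array(p["R"])   # R^T(c-t)
def rect(P):
    (c,s,a)=cv2.minAreaRect((P[:,:2]*1000).astype(np.float32)); return np.round(c,1),np.round(s,1),round(a,1)
E
python3 - <<'E'
from h import *
p=dict(np.load('top0.npz')); W=world(p); hsv=cv2.cvtColor(p["color"],cv2.COLOR_BGR2HSV)
h,s,v=cv2.split(hsv); ok=p["z_map"]>0
print('cam',-np.array(p["R"]).T@p["t"])
v_,u_=np.indices(ok.shape)
m=ok&(h>8)&(h<20)&(s>150)&(abs(u_-238)<40)&(abs(v_-196)<30)
P=W[m];print('lid',m.sum(),rect(P),np.percentile(P[:,2],[2,20,50,80,98]))
t=m&(W[...,2]>.015)&(W[...,2]<.028);print('plate',rect(W[t]),np.median(W[t],0))
r=m&(W[...,2]>.034);print('rib',r.sum(),rect(W[r]),W[r].mean(0))
b=ok&(h>100)&(h<130)&(s>120)&(abs(u_-356)<40)&(abs(v_-176)<32)
rm=b&(W[...,2]>.066)&(W[...,2]<.09);print('tub',b.sum(),rm.sum(),rect(W[rm]),W[rm].mean(0))
# left-end / side edges
Q=W[rm][:,:2]; print('x',Q[:,0].min(),Q[:,0].max(),'y',Q[:,1].min(),Q[:,1].max())
wp=ok&(W[...,2]>.22)&(W[...,2]<.245)&(abs(u_-385)<40)&(v_>60)&(v_<245)&(s<60)&(v>120)
P=W[wp];x=np.polyfit(P[:,0],P[:,1],1);print('pipe',len(P),rect(P),P.mean(0),x)
# tray walls
tr=ok&(W[...,2]>.044)&(W[...,2]<.06)&(u_>310)&(u_<400)&(v_>100)&(v_<240);print('tray',rect(W[tr]))
c=cv2.resize(p["color"][90:260,190:430],None,fx=3.3,fy=3.3,interpolation=cv2.INTER_CUBIC);cv2.imwrite('pics/c0.png',c[:600,:800])
E
```

```text
cam [0.29893292 0.01915414 1.24613143]
lid 1477 (array([527.7, 245.1]), array([116.6, 155.4]), 10.9) [0.01713859 0.02030579 0.02232932 0.02481261 0.04564805]
plate (array([527.7, 245.1]), array([116.6, 155.4]), 10.9) [0.52353102 0.24455414 0.0220454 ]
rib 104 (array([529.9, 246. ]), array([14.3, 61.3]), 10.2) [0.5291152  0.2458778  0.04371679]
tub 1271 280 (array([ 583.1, -112.3]), array([113.5, 148.2]), 9.4) [ 0.5862466  -0.09807226  0.07611181]
x 0.5159555844484144 0.6504781541504061 y -0.19311603324893703 -0.03394995740596205
pipe 1931 (array([ 609.7, -178.1]), array([502.2,  36.3]), 8.6) [ 0.60134351 -0.1766553   0.23431825] [ 0.14868993 -0.26606903]
tray (array([ 608.6, -122.2]), array([383.1, 240. ]), 8.4)
```

View pics/c0.png

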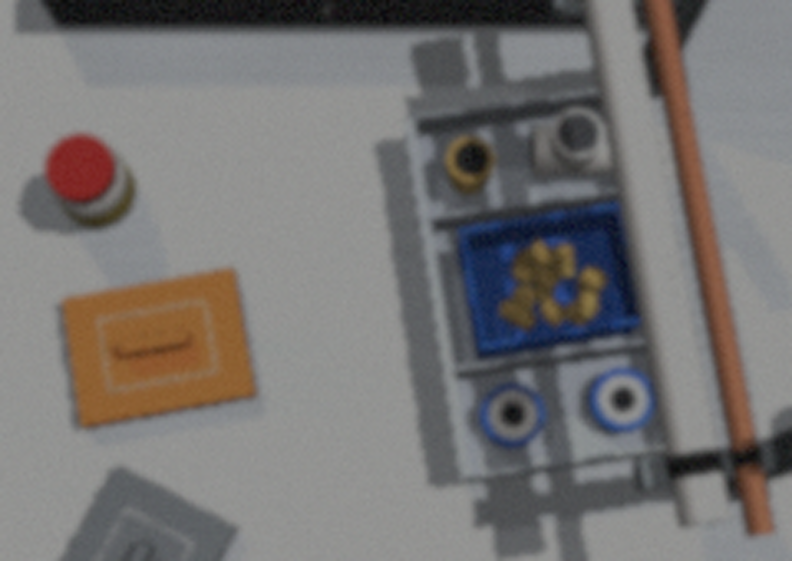

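The crop confirms an orange lid with its rib along its length, about 10° like the tub, and the pipe just hiding the tub's right edge. The pendant cannot tilt the tool, so I will press at the middle. To check that the gripper clears the pipe there, I refine the tub and lid poses from averaged frames and measure the hand's outline.

```bash
cat >> h.py <<'E'
def avg(name,n):
    from bench import camera
    ps=[camera(name) for _ in range(n)]
    z=np.stack([p["z_map"] for p in ps]); z=np.where((z>0).all(0),np.median(z,0),0)
    return dict(ps[-1],z_map=z,color=np.mean([p["color"] for p in ps],0).astype(np.uint8))
def frame(P,c,a):  # a: length axis heading (deg) -> local coords
    a=np.deg2rad(a); d=P[...,:2]-np.array(c); return d@np.array([np.cos(a),np.sin(a)]), d@np.array([-np.sin(a),np.cos(a)])
def edges(P,c,a,lx,ly,along):
    """median extremes: along y (sides) in bins of x; along x (ends) in bins of y"""
    X,Y=frame(P,c,a); out={}
    if 1:
        b=np.round(X/.004);g=[(Y[b==k].min(),Y[b==k].max()) for k in np.unique(b) if abs(k*.004)<lx]
        out['side']=np.median(g,0)*1000; 
        k=np.array([k for k in np.unique(b) if abs(k*.004)<lx])*.004
        out['slope_deg']=np.rad2deg([np.polyfit(k,np.array(g)[:,i],1)[0] for i in(0,1)])
        b=np.round(Y/.004);g=[(X[b==k].min(),X[b==k].max()) for k in np.unique(b) if abs(k*.004)<ly]
        out['end']=np.median(g,0)*1000
    return {k:np.round(v,1) for k,v in out.items()}
E
python3 - <<'E'
from h import *
from bench import readout
p=avg("top",8);s=avg("side",3)
np.savez('top1.npz',**{k:p[k] for k in("color","z_map","camera_matrix","R","t")})
W=world(p);h,sa,v=cv2.split(cv2.cvtColor(p["color"],cv2.COLOR_BGR2HSV));z=W[...,2]
X,Y=frame(W,(.5831,-.1123),-80.6);ok=p["z_map"]>0
m=ok&(abs(X)<.1)&(abs(Y)<.066)&(z>.062)&(z<.09)
print('tub',m.sum(),edges(W[m],(.5831,-.1123),-80.6,.055,.04,0), 'rim z',np.percentile(z[m],[50,80,95]))
X,Y=frame(W,(.5277,.2451),-79.3)
m=ok&(abs(X)<.1)&(abs(Y)<.08)&(z>.014)&(z<.032)
print('lid',m.sum(),edges(W[m],(.5277,.2451),-79.3,.07,.05,0),np.median(z[m]))
r=ok&(abs(X)<.04)&(abs(Y)<.015)&(z>.036);print('rib',edges(W[r],(.5277,.2451),-79.3,.025,.006,0),z[r].max())
m=ok&(z>.20)&(z<.25)&(sa<60)&(abs(W[...,1]+.178)<.12)&(W[...,0]>.4)&(W[...,0]<.8)
X,Y=frame(W,(.5831,-.1123),-80.6);m&=(abs(Y)<.15)&(X>.03)&(X<.1)
print('pipe left/right/top',[round(float(np.percentile(X[m],q))*1000,1) for q in(1,99)],np.percentile(z[m],98))
for y0 in(-.12,-.06,0,.06,.12):
    k=m&(abs(Y-y0)<.02);print(y0,X[k].min(),X[k].max())
st=readout.read_state();R=Rt.from_rotvec(st["eef_rot"]).as_matrix()
for nm,q in(('side',s),('top',p)):
    w=world(q);T=(w-st["ee_pos"])@R;m=(q["z_map"]>0)&(w[...,2]>.19)&(abs(T[...,0])<.15)&(abs(T[...,1])<.15)
    for lo in range(-260,20,20):
        k=m&(T[...,2]*1000>=lo)&(T[...,2]*1000<lo+20)
        if k.sum()>5: print(nm,lo,k.sum(),'x',np.round(np.percentile(T[k][:,0],[1,99])*1000),'y',np.round(np.percentile(T[k][:,1],[1,99])*1000))
E
```

```text
tub 333 {'side': array([-55.1,  54.9]), 'slope_deg': array([-0. , -0.2]), 'end': array([-73.4,  73.5])} rim z [0.07657368 0.07784956 0.0788718 ]
lid 1948 {'side': array([-58.1,  62.8]), 'slope_deg': array([-0.2, -0.1]), 'end': array([-81.3,  79.5])} 0.022216867554040006
rib {'side': array([-3.8,  8. ]), 'slope_deg': array([0.2, 0.4]), 'end': array([-30.6,  29.5])} 0.047066396762536294
pipe left/right/top [43.9, 98.8] 0.23713072248441006
-0.12 0.04320624076082384 0.09720840956536887
-0.06 0.04386353944936634 0.09802385006885342
0 0.0453124418507208 0.0985528276378971
0.06 0.045548887738608816 0.09961966991280698
0.12 0.046431037095568464 0.09924428222089153
side -260 103 x [ 8. 36.] y [-29.  36.]
side -240 156 x [ 1. 37.] y [-33.  38.]
side -220 68 x [ 4. 36.] y [-27.  38.]
side -200 222 x [-10.  36.] y [-38.  39.]
side -180 22 x [22. 33.] y [-35.  19.]
side -160 418 x [-32.  33.] y [-84.  89.]
side -140 531 x [-32.  35.] y [-85.  89.]
side -120 245 x [-27.  34.] y [-76.  81.]
side -100 6 x [ 1. 32.] y [-78.  79.]
side -80 17 x [-4. 10.] y [-56.  60.]
side -60 40 x [-5. 11.] y [-56.  61.]
side -40 41 x [-9. 10.] y [-55.  61.]
side -20 25 x [-5. 11.] y [-56.  60.]
top -260 16 x [-35.  19.] y [-65.   1.]
top -240 107 x [-37.  30.] y [-30.   9.]
top -220 42 x [-37. -11.] y [-33.   4.]
top -200 268 x [-37.  -3.] y [-41.  16.]
top -180 61 x [-34.   5.] y [-42. -11.]
top -160 634 x [-32.  23.] y [-88.  85.]
top -140 385 x [-34.  28.] y [-89.  83.]
top -120 255 x [-34.  22.] y [-81.  78.]
top -100 9 x [-32.  91.] y [-81.  70.]
top -80 7 x [-9. -7.] y [46. 58.]
top -40 35 x [-10.   7.] y [-60.  56.]
top -20 36 x [-10.   8.] y [-60.  56.]
```

Centred over the tub, the hand clears the pipe by about 7 mm. Estimates: tub at (583,-112) mm, heading -80.7°; lid at (530,246) mm, heading -79.4°. I turn the tool and then go above the lid.

```bash
python3 -m pendant '[[[0,0,0,6.6,1],[0,0,0,6.6,1],[0,0,0,6.6,1],[0,0,0,6.6,1],[0,0,0,6.6,1],[0,0,0,6.6,1],[0,0,0,6.6,1],[0,0,0,6.6,1]]]'
python3 -m pendant '[[[-31.2,21.9,0,0,1],[-31.2,21.9,0,0,1],[-31.2,21.9,0,0,1],[-31.2,21.9,0,0,1],[-31.2,21.9,0,0,1],[-31.2,21.9,0,0,1],[-31.2,21.9,0,0,1],[-31.2,21.9,0,0,1],[-31.2,21.9,0,0,1],[-31.2,21.9,0,0,1]]]'
python3 -m pendant '[[[0,0,0,0,1],[0,0,0,0,1]]]'
cat >> h.py <<'E'
def togo(x,y,z,yhead):
    """tool-frame mm and deg still to go to TCP x,y,z with the tool y axis heading yhead (deg)"""
    from bench import readout
    s=readout.read_state();R=Rt.from_rotvec(s["eef_rot"]).as_matrix()
    hd=np.rad2deg(np.arctan2(R[1,1],R[0,1]))
    print('t',round(s["clock"],2),'togo mm',np.round((np.array([x,y,z])-s["ee_pos"])@R*1000,1),'turn',round(hd-yhead,2),'F',np.round(s["wrist_force"],1),'pos',np.round(s["ee_pos"],4),'z',np.round(R[:,2],3),'q',np.round(s["q"],2),'gap',round(s["finger_gap"],4))
E
python3 -c "
from h import *;togo(.5298,.2462,.024,10.6)"
```

```text
clock: 1.52
ee_pos: [0.2583, 0.5138, 0.2055]
eef_rot: [-2.016, -2.41, -0.0]
wrist_force: [0.5, 0.1, 0.7]
finger_gap: 0.0939
gripper_force: 0.0
clock: 2.35
ee_pos: [0.5317, 0.2454, 0.2056]
eef_rot: [2.009, 2.415, 0.001]
wrist_force: [-0.0, 0.1, -0.1]
finger_gap: 0.0942
gripper_force: 0.0
clock: 2.52
ee_pos: [0.5318, 0.2453, 0.2053]
eef_rot: [-2.013, -2.411, -0.0]
wrist_force: [-0.7, 0.2, -0.2]
finger_gap: 0.0939
gripper_force: 0.0
t 2.52 togo mm [  1.2  -1.7 181.3] turn -0.31 F [-0.7  0.2 -0.2] pos [0.5318 0.2453 0.2053] z [-0.  0. -1.] q [0.28 0.23 1.51 0.   1.4  0.1 ] gap 0.0939
```

```bash
python3 -m pendant '[[[1.2,-1.7,30,-0.3,1],[0,0,30,0,1],[0,0,30,0,1],[0,0,30,0,1],[0,0,25,0,1],[0,0,18,0,1],[0,0,10,0,1],[0,0,6,0,1],[0,0,0,0,1]]]'
python3 -c "
from h import *;togo(.5298,.2462,.024,10.6)"
```

```text
clock: 3.27
ee_pos: [0.5274, 0.2484, 0.0256]
eef_rot: [-2.0, -2.421, 0.002]
wrist_force: [-0.2, -0.0, 0.2]
finger_gap: 0.0939
gripper_force: 0.0
t 3.27 togo mm [-2.6  1.9  1.6] turn 0.28 F [-0.2 -0.   0.2] pos [0.5274 0.2484 0.0256] z [-0.002 -0.    -1.   ] q [0.29 0.43 1.66 0.   1.06 0.1 ] gap 0.0939
```

```bash
python3 -m pendant '[[[0,0,0,0,1],[0,0,0,0,1]]]' | head -2
python3 -c "
from h import *;togo(.5298,.2462,.025,10.6)"
```

```text
clock: 3.43
ee_pos: [0.53, 0.2485, 0.0282]
t 3.43 togo mm [-2.2 -0.6  3.2] turn 0.23 F [-0.8  0.4 -0.3] pos [0.53   0.2485 0.0282] z [ 0.003  0.001 -1.   ] q [0.29 0.43 1.66 0.   1.06 0.1 ] gap 0.0942
```

```bash
for i in 1 2 3 4; do python3 -m pendant '[[[0,0,0,0,1]]]' | sed -n 2p; done
python3 -m pendant '[[[-1,0,0,0,0.5],[0,0,2,0,0],[0,0,0,0,0],[0,0,0,0,0],[0,0,0,0,0],[0,0,0,0,0],[0,0,0,0,0]]]'
python3 -c "
from h import *;togo(.5298,.2462,.025,10.6)"
```

```text
ee_pos: [0.5299, 0.2483, 0.0281]
ee_pos: [0.5297, 0.2481, 0.0278]
ee_pos: [0.5293, 0.2479, 0.0273]
ee_pos: [0.529, 0.2478, 0.027]
clock: 4.35
ee_pos: [0.5288, 0.2468, 0.0244]
eef_rot: [2.002, 2.421, -0.0]
wrist_force: [-0.1, 0.3, -0.7]
finger_gap: 0.0508
gripper_force: 0.0
t 4.35 togo mm [-0.8  0.8 -0.6] turn 0.21 F [-0.1  0.3 -0.7] pos [0.5288 0.2468 0.0244] z [-0. -0. -1.] q [ 0.29  0.43  1.66 -0.    1.05  0.1 ] gap 0.0508
```

Fingers are still closing, about 1 mm from the wanted pose.

```bash
python3 -m pendant '[[[0,0,0,0,0],[0,0,0,0,0],[0,0,0,0,0],[0,0,0,0,0],[0,0,0,0,0],[0,0,0,0,0],[0,0,0,0,0],[0,0,0,0,0]]]'
```

```text
clock: 5.02
ee_pos: [0.529, 0.2468, 0.0245]
eef_rot: [2.002, 2.421, 0.0]
wrist_force: [1.1, 0.2, -0.4]
finger_gap: 0.0137
gripper_force: 30.0
```

```bash
python3 -m pendant '[[[0,0,-5,0,0],[0,0,-12,0,0],[0,0,-20,0,0],[0,0,-25,0,0],[0,0,-25,0,0],[0,0,-20,0,0],[0,0,-8,0,0],[0,0,0,0,0],[0,0,0,0,0]]]'
python3 -c "
from h import *;togo(.5734,-.0531,.138,9.3)"
```

```text
clock: 5.77
ee_pos: [0.5287, 0.2468, 0.1396]
eef_rot: [2.002, 2.421, 0.0]
wrist_force: [0.4, -0.6, -1.8]
finger_gap: 0.0135
gripper_force: 30.0
t 5.77 togo mm [-302.9  -12.3    1.6] turn 1.51 F [ 0.4 -0.6 -1.8] pos [0.5287 0.2468 0.1396] z [ 0.  0. -1.] q [ 0.29  0.28  1.59 -0.    1.27  0.1 ] gap 0.0135
```

```bash
python3 -m pendant '[[[-15,-1,0,0.5,0],[-30,-1,0,0.5,0],[-38,-2,0,0.5,0],[-40,-2,0,0,0],[-40,-2,0,0,0],[-40,-2,0,0,0],[-40,-2,0,0,0],[-35,0,0,0,0],[-18,0,0,0,0],[-7,0,0,0,0]]]'
python3 -m pendant '[[[0,0,0,0,0],[0,0,0,0,0],[0,0,0,0,0],[0,0,0,0,0],[0,0,0,0,0]]]' >/dev/null
python3 - <<'E'
from h import *
togo(.5734,-.0531,.138,9.3)
from bench import readout
p=avg("top",6);W=world(p);z=W[...,2];ok=p["z_map"]>0
h,sa,v=cv2.split(cv2.cvtColor(p["color"],cv2.COLOR_BGR2HSV))
c=(.5734,-.0531);X,Y=frame(W,c,-80.7)
m=ok&(abs(X)<.11)&(abs(Y)<.085)&(z>.105)&(z<.15)&(h>5)&(h<24)&(sa>100)
print('lid z',np.percentile(z[m],[5,50,95]),m.sum(),edges(W[m],c,-80.7,.07,.05,0))
A=np.c_[X[m],Y[m],np.ones(m.sum())];mm=np.linalg.lstsq(A,z[m],rcond=None)[0];print('tilt deg',np.rad2deg(mm[:2]))
print(rect(W[m]))
c=cv2.resize(p["color"][90:260,250:450],None,fx=3.5,fy=3.5);cv2.imwrite('pics/c1.png',c)
E
```

```text
clock: 6.6
ee_pos: [0.566, -0.057, 0.1372]
eef_rot: [-2.037, -2.388, 0.004]
wrist_force: [0.1, 0.7, -1.4]
finger_gap: 0.0136
gripper_force: 30.0
t 7.02 togo mm [-1.7  6.2  1.3] turn 0.13 F [ 0.3  0.7 -0.9] pos [ 0.567  -0.0525  0.1393] z [-0.  0. -1.] q [-0.24  0.26  1.62  0.    1.26 -0.41] gap 0.0141
lid z [0.13534806 0.13695647 0.13871896] 274 {'side': array([-15.1,  23.7]), 'slope_deg': array([ -3.4, -11.1]), 'end': array([-48. ,  55.8])}
tilt deg [-0.06831532 -0.30729034]
(array([583. , -46.2]), array([155.5,  73.3]), 88.5)
```

View pics/c1.png

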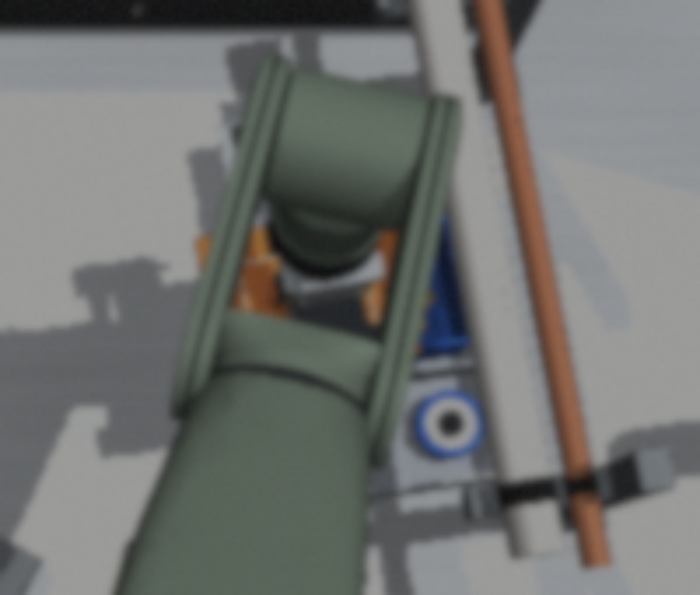

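The view shows the lid (orange, around (250,270) in the crop) held level left of the tub, mostly hidden by the wrist fork. I check the fork's height against the pipe with the side camera before sliding in.

Run:
```python
from h import *
from bench import readout
s=avg("side",3);w=world(s);st=readout.read_state();R=Rt.from_rotvec(st["eef_rot"]).as_matrix();T=(w-st["ee_pos"])@R*1000
ok=(s["z_map"]>0)&(abs(T[...,0])<140)&(abs(T[...,1])<300)
for lo in range(-340,-160,20):
    k=ok&(T[...,2]>=lo)&(T[...,2]<lo+20)
    if k.sum()>5: print(lo,k.sum(),'x',np.round(np.percentile(T[k][:,0],[1,99])),'y',np.round(np.percentile(T[k][:,1],[1,99])))
togo(.583,-.1116,.130,9.3)
cv2.imwrite('pics/s1.png',cv2.resize(s["color"][60:300,180:480],None,fx=2.5,fy=2.5))
```

```text
-340 98 x [36. 95.] y [-72.  61.]
-320 29 x [44. 73.] y [-23.  46.]
-280 59 x [23. 37.] y [-27.  40.]
-260 74 x [ 5. 40.] y [-32.  32.]
-240 104 x [-8. 39.] y [-35.  30.]
-220 63 x [-13.  38.] y [-34.  18.]
-200 145 x [-29.  40.] y [-39.  33.]
-180 58 x [-20.  36.] y [-39.  16.]
t 7.47 togo mm [-59.4   6.2   9.5] turn 0.01 F [ 0.5  0.3 -1.3] pos [ 0.5673 -0.054   0.1395] z [ 0. -0. -1.] q [-0.25  0.26  1.62  0.    1.26 -0.41] gap 0.0134
```

View pics/s1.png

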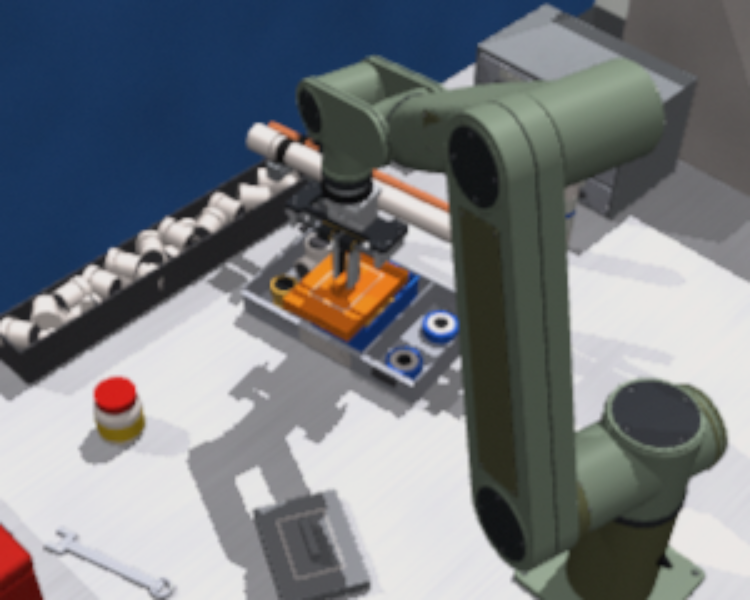

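The side view shows the lid level in the fingers over the tub's left part (about (345,290) in the crop), and the fork well above the pipe. I slide in slowly.

```bash
python3 -m pendant '[[[-8,3,3,0,0],[-12,3,3,0,0],[-14,0,3,0,0],[-11,0,0,0,0],[-6,0,0,0,0],[-3,0,0,0,0],[-2,0,0,0,0],[0,0,0,0,0],[0,0,0,0,0],[0,0,0,0,0]]]' | sed -n '2p;4p'
python3 -c "
from h import *;togo(.583,-.1116,.110,9.3)"
python3 -m pendant '[[[0,0,0,0,0],[0,0,0,0,0],[0,0,0,0,0],[0,0,0,0,0]]]' | sed -n '2p;4p'
python3 -c "
from h import *;togo(.583,-.1116,.110,9.3)"
```

```text
ee_pos: [0.5822, -0.1078, 0.1305]
wrist_force: [0.4, -0.9, -1.3]
t 8.3 togo mm [-3.8  0.2 20.5] turn 0.04 F [ 0.4 -0.9 -1.3] pos [ 0.5822 -0.1078  0.1305] z [ 0.  0. -1.] q [-0.33  0.31  1.57  0.    1.26 -0.49] gap 0.0135
ee_pos: [0.5822, -0.1081, 0.1305]
wrist_force: [0.6, -0.3, -1.8]
t 8.63 togo mm [-3.6  0.2 20.5] turn 0.03 F [ 0.6 -0.3 -1.8] pos [ 0.5822 -0.1081  0.1305] z [ 0. -0. -1.] q [-0.33  0.31  1.57  0.    1.26 -0.49] gap 0.0135
```

```bash
python3 -m pendant '[[[-2,0,5,0,0],[-1.6,0,6,0,0],[0,0,6,0,0],[0,0,4,0,0],[0,0,0,0,0],[0,0,0,0,0],[0,0,0,0,0],[0,0,0,0,0]]]' | sed -n '2p;4p'
python3 - <<'E'
from h import *
togo(.583,-.1116,.0925,9.3)
s=avg("side",6)
cv2.imwrite('pics/s2.png',cv2.resize(s["color"][135:215,265:375],None,fx=7,fy=7,interpolation=cv2.INTER_CUBIC))
w=world(s);ok=s["z_map"]>0
h,sa,v=cv2.split(cv2.cvtColor(s["color"],cv2.COLOR_BGR2HSV))
X,Y=frame(w,(.5831,-.1123),-80.7)
o=ok&(h>5)&(h<24)&(sa>120)&(abs(X)<.1)&(abs(Y)<.08)&(w[...,2]>.09)&(w[...,2]<.115)
b=ok&(h>100)&(h<130)&(sa>100)&(abs(X)<.1)&(abs(Y)<.08)&(w[...,2]>.045)
print(o.sum(),b.sum())
for n,m in(('lid',o),('tub',b)):
    print(n,'z',np.percentile(w[m][:,2],[2,50,98]),'X',np.percentile(X[m],[1,99]),'Y',np.percentile(Y[m],[1,99]),edges(w[m],(.5831,-.1123),-80.7,.06,.04,0))
E
```

```text
ee_pos: [0.5831, -0.1119, 0.1098]
wrist_force: [-0.1, 0.6, -0.9]
t 9.3 togo mm [ 0.3 -0.  17.3] turn 0.01 F [-0.1  0.6 -0.9] pos [ 0.5831 -0.1119  0.1098] z [ 0.001 -0.    -1.   ] q [-0.34  0.34  1.59  0.    1.22 -0.5 ] gap 0.0139
759 168
lid z [0.09204103 0.10682636 0.11089714] X [-0.08453781  0.07288926] Y [-0.0593671   0.06016522] {'side': array([-58.3,  56.8]), 'slope_deg': array([  2.3, -14.3]), 'end': array([-83.5,  70.8])}
tub z [0.04558236 0.05727094 0.48653859] X [-0.07695101  0.07453157] Y [-0.05217665  0.05518343] {'side': array([-50.4, -49.2]), 'slope_deg': array([  2. , -14.6]), 'end': array([-75.1, -70.5])}
```

View pics/s2.png

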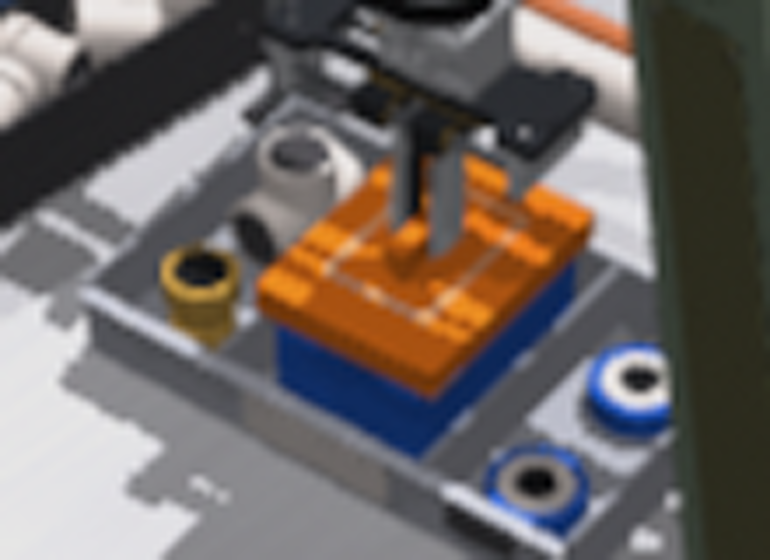

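The close view shows the lid square above the tub with an even overhang, left-front corner at (430,385). I lower it while watching the force.

```bash
python3 -m pendant '[[[0,0,2,0,0],[0,0,2,0,0],[0,0,2,0,0],[0,0,0,0,0]]]' | sed -n '2p;4p'
python3 -m pendant '[[[0,0,1.5,0,0],[0,0,1.5,0,0],[0,0,0,0,0]]]' | sed -n '2p;4p'
python3 -m pendant '[[[0,0,1.5,0,0],[0,0,0,0,0]]]' | sed -n '2p;4p'
python3 -m pendant '[[[0,0,1.5,0,0],[0,0,0,0,0]]]' | sed -n '2p;4p'
```

```text
ee_pos: [0.5823, -0.1116, 0.1027]
wrist_force: [0.1, 0.5, -2.5]
ee_pos: [0.583, -0.1123, 0.1005]
wrist_force: [0.1, -1.2, 0.1]
ee_pos: [0.5832, -0.1125, 0.0991]
wrist_force: [1.0, -1.8, -1.2]
ee_pos: [0.5832, -0.1124, 0.0976]
wrist_force: [1.1, -3.1, -0.6]
```

The skirt is over the rim, and the tub pushes the lid gently to its right (+x). I shift 1 mm that way and go on.

```bash
python3 -m pendant '[[[-1,0,0,0,0],[0,0,0,0,0],[0,0,0,0,0]]]' | sed -n '2p;4p'
python3 -m pendant '[[[0,0,1.5,0,0],[0,0,0,0,0],[0,0,0,0,0]]]' | sed -n '2p;4p'
python3 -m pendant '[[[0,0,1.5,0,0],[0,0,0,0,0],[0,0,0,0,0]]]' | sed -n '2p;4p'
```

```text
ee_pos: [0.5831, -0.1126, 0.0974]
wrist_force: [1.2, -0.9, 0.0]
ee_pos: [0.5832, -0.113, 0.0961]
wrist_force: [1.6, -1.4, 0.2]
ee_pos: [0.5833, -0.1133, 0.0948]
wrist_force: [0.8, -3.0, 1.6]
```

```bash
python3 -m pendant '[[[-0.7,0,1,0,0],[0,0,0,0,0],[0,0,0,0,0]]]' | sed -n '2p;4p'
python3 -m pendant '[[[0,0,1,0,0],[0,0,0,0,0],[0,0,0,0,0]]]' | sed -n '2p;4p'
python3 -m pendant '[[[0,0,1,0,0],[0,0,0,0,0],[0,0,0,0,0]]]' | sed -n '2p;4p'
python3 -c "
from h import *;togo(.583,-.1116,.0845,9.3)"
```

```text
ee_pos: [0.5833, -0.1138, 0.0936]
wrist_force: [0.7, -2.0, 2.4]
ee_pos: [0.5834, -0.1138, 0.0932]
wrist_force: [-0.2, -2.2, 5.1]
ee_pos: [0.5834, -0.1139, 0.0931]
wrist_force: [-2.6, -1.8, 9.4]
t 12.02 togo mm [ 2.3 -0.   8.6] turn 0.01 F [-2.6 -1.8  9.4] pos [ 0.5834 -0.1139  0.0931] z [ 0.001 -0.001 -1.   ] q [-0.34  0.36  1.6  -0.    1.19 -0.5 ] gap 0.0139
```

The lid rests on the catches at about 9 N. I press on in small steps.

```bash
python3 -m pendant '[[[0,0,1,0,0],[0,0,0,0,0]]]' | sed -n '2p;4p'
python3 -m pendant '[[[0,0,0.7,0,0],[0,0,0,0,0]]]' | sed -n '2p;4p'
python3 -m pendant '[[[0,0,0.7,0,0],[0,0,0,0,0]]]' | sed -n '2p;4p'
```

```text
ee_pos: [0.5835, -0.1139, 0.0929]
wrist_force: [-4.5, -2.0, 12.8]
ee_pos: [0.5836, -0.114, 0.0928]
wrist_force: [-4.6, -1.9, 15.1]
ee_pos: [0.5837, -0.1139, 0.0925]
wrist_force: [-5.0, -1.6, 16.8]
```

```bash
python3 -m pendant '[[[0,-1,0.3,0,0],[0,0,0,0,0]]]' | sed -n '2p;4p'
python3 -m pendant '[[[0,0,0.6,0,0],[0,0,0,0,0]]]' | sed -n '2p;4p'
python3 -m pendant '[[[0,0,0.6,0,0],[0,0,0,0,0]]]' | sed -n '2p;4p'
```

```text
ee_pos: [0.5836, -0.114, 0.0924]
wrist_force: [-2.9, 0.1, 15.4]
ee_pos: [0.5837, -0.1141, 0.0923]
wrist_force: [-3.5, -1.4, 17.8]
ee_pos: [0.5838, -0.1142, 0.0919]
wrist_force: [-3.7, -1.0, 19.2]
```

```bash
python3 -m pendant '[[[0,0,0.5,0,0],[0,0,0,0,0]]]' | sed -n '2p;4p'
python3 -m pendant '[[[0,0,0.5,0,0],[0,0,0,0,0]]]' | sed -n '2p;4p'
```

```text
ee_pos: [0.584, -0.114, 0.0913]
wrist_force: [-2.3, -0.1, 14.4]
ee_pos: [0.5832, -0.1139, 0.0879]
wrist_force: [0.9, -2.4, 3.5]
```

```bash
python3 -c "
from h import *;togo(.583,-.1116,.0845,9.3)
from bench import readout;print(readout.read_state()['torque'])"
```

```text
t 13.35 togo mm [2.3 0.2 3.4] turn 0.02 F [ 0.9 -2.4  3.5] pos [ 0.5832 -0.1139  0.0879] z [ 0.003 -0.001 -1.   ] q [-0.34  0.36  1.6   0.    1.17 -0.5 ] gap 0.0134
[-0.82492093 -0.38498503  0.09584116]
```

The catches have given way at about 19 N. I follow down until the plate meets the rim.

```bash
python3 -m pendant '[[[0,0,1.5,0,0],[0,0,0,0,0]]]' | sed -n '2p;4p'
python3 -m pendant '[[[0,0,1,0,0],[0,0,0,0,0]]]' | sed -n '2p;4p'
python3 -m pendant '[[[0,0,1,0,0],[0,0,0,0,0]]]' | sed -n '2p;4p'
python3 -m pendant '[[[0,0,0.7,0,0],[0,0,0,0,0]]]' | sed -n '2p;4p'
```

```text
ee_pos: [0.5833, -0.1141, 0.0871]
wrist_force: [-1.3, -2.1, 10.1]
ee_pos: [0.5827, -0.114, 0.0849]
wrist_force: [1.2, -2.6, 3.2]
ee_pos: [0.5828, -0.114, 0.0843]
wrist_force: [0.0, -3.4, 8.2]
ee_pos: [0.5827, -0.114, 0.0842]
wrist_force: [-2.5, -2.7, 13.1]
```

```bash
python3 -m pendant '[[[0,0,0.7,0,0],[0,0,0,0,0]]]' | sed -n '2p;4p'
python3 -m pendant '[[[0,0,0.6,0,0],[0,0,0,0,0]]]' | sed -n '2p;4p'
python3 - <<'E'
from h import *
togo(.583,-.1116,.0835,9.3)
s=avg("side",6)
cv2.imwrite('pics/s3.png',cv2.resize(s["color"][135:215,265:375],None,fx=7,fy=7,interpolation=cv2.INTER_CUBIC))
w=world(s);X,Y=frame(w,(.5831,-.1123),-80.7);h,sa,v=cv2.split(cv2.cvtColor(s["color"],cv2.COLOR_BGR2HSV))
o=(s["z_map"]>0)&(h>5)&(h<24)&(sa>100)&(abs(X)<.078)&(abs(Y)<.058)&(w[...,2]>.068)&(w[...,2]<.1)
o&=~((abs(X)<.045)&(abs(Y)<.02))
A=np.c_[X[o],Y[o],np.ones(o.sum())];z=w[o][:,2]
for _ in range(4):
    c=np.linalg.lstsq(A,z,rcond=None)[0];r=z-A@c;k=abs(r)<max(2*r.std(),.0015);A,z=A[k],z[k]
print(len(z),'plane z',c[2],'tilt x,y deg',np.rad2deg(c[:2]),'res',r.std(),'X range',A[:,0].min(),A[:,0].max())
E
```

```text
ee_pos: [0.5828, -0.114, 0.0842]
wrist_force: [-4.0, -1.5, 16.5]
ee_pos: [0.5828, -0.114, 0.0842]
wrist_force: [-4.3, -2.6, 18.0]
t 14.35 togo mm [2.4 0.6 0.7] turn -0.01 F [-4.3 -2.6 18. ] pos [ 0.5828 -0.114   0.0842] z [ 0.001 -0.    -1.   ] q [-0.34  0.37  1.6   0.    1.17 -0.5 ] gap 0.0135
471 plane z 0.08171360507240441 tilt x,y deg [-0.31010161 -0.00383594] res 0.0014303774436428395 X range -0.07786898508174288 0.07783869222700632
```

View pics/s3.png

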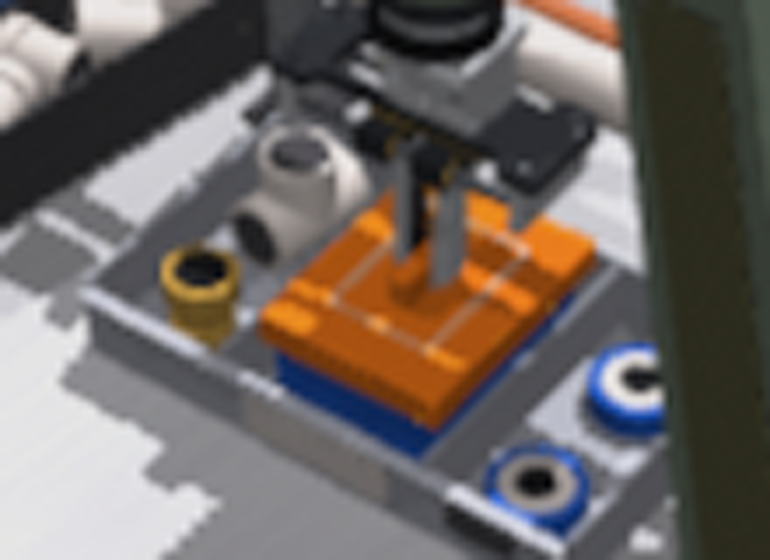

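The side view shows the lid down on the tub all round, with plate top at 81.7 mm and tilt about 0.3°, and it does not yield further at 18 N. I ease off, open the fingers, and back out up and to the left.

```bash
python3 -m pendant '[[[0,0,-1.5,0,0],[0.5,0,-1.5,0,0],[0,0,-1,0,0],[0,0,0,0,0],[0,0,0,0,0.4],[0,0,0,0,0.4],[0,0,0,0,0.4],[0,0,0,0,0.4],[0,0,0,0,0.4],[0,0,0,0,0.4]]]' | sed -n '2p;4,6p'
python3 -m pendant '[[[0,0,0,0,0.4],[0,0,-3,0,0.4],[0,0,-6,0,0.4],[0,0,-8,0,0.4],[0,0,-10,0,0.4],[2,0,-6,0,0.4],[5,0,-2,0,0.4],[15,0,0,0,0.4],[25,0,0,0,0.4],[25,0,0,0,0.4]]]' | sed -n '2p;4,6p'
python3 -m pendant '[[[25,0,0,0,0.4],[25,0,-10,0,0.4],[30,0,-10,0,0.4],[30,0,-10,0,0.4],[30,0,-10,0,0.4],[25,0,-10,0,0.4],[15,0,0,0,0.4],[5,0,0,0,0.4],[0,0,0,0,0.4],[0,0,0,0,0.4]]]' | sed -n '2p;4,6p'
python3 - <<'E'
from h import *
for n in("side","top"):
    s=avg(n,8);w=world(s);X,Y=frame(w,(.5831,-.1123),-80.7);h,sa,v=cv2.split(cv2.cvtColor(s["color"],cv2.COLOR_BGR2HSV))
    o=(s["z_map"]>0)&(h>5)&(h<24)&(sa>100)&(abs(X)<.09)&(abs(Y)<.07)&(w[...,2]>.068)&(w[...,2]<.1)
    print(n,o.sum(),edges(w[o],(.5831,-.1123),-80.7,.06,.045,0))
    o&=~((abs(X)<.04)&(abs(Y)<.015))&(abs(X)<.077)&(abs(Y)<.057)
    A=np.c_[X[o],Y[o],np.ones(o.sum())];z=w[o][:,2]
    for _ in range(4):
        c=np.linalg.lstsq(A,z,rcond=None)[0];r=z-A@c;k=abs(r)<max(2*r.std(),.001);A,z=A[k],z[k]
    print(len(z),'plane z',c[2],'tilt deg',np.rad2deg(c[:2]),'X',A[:,0].min(),A[:,0].max())
    cv2.imwrite(f'pics/{n}9.png',cv2.resize(s["color"][90:250,230:450],None,fx=3.5,fy=3.5,interpolation=cv2.INTER_CUBIC))
E
```

```text
ee_pos: [0.5817, -0.1128, 0.0847]
wrist_force: [-0.4, -0.3, -0.5]
finger_gap: 0.0371
gripper_force: 0.0
ee_pos: [0.5697, -0.0407, 0.1198]
wrist_force: [-0.1, -0.1, 1.3]
finger_gap: 0.0378
gripper_force: 0.0
ee_pos: [0.5396, 0.1405, 0.1693]
wrist_force: [-0.0, -0.5, -0.3]
finger_gap: 0.0372
gripper_force: 0.0
side 828 {'side': array([-59.6,  55.2]), 'slope_deg': array([-0.2,  8. ]), 'end': array([-82.3,  76. ])}
499 plane z 0.0819013823489952 tilt deg [-0.14586592  0.03570226] X -0.0764161743292736 0.07613877955391732
top 1955 {'side': array([-62.6,  58.2]), 'slope_deg': array([ 0.2, -0.4]), 'end': array([-78.7,  71.7])}
1394 plane z 0.08199895911466294 tilt deg [-0.05256912  0.00399069] X -0.07690629387156779 0.07336675874285499
```

View pics/side9.png

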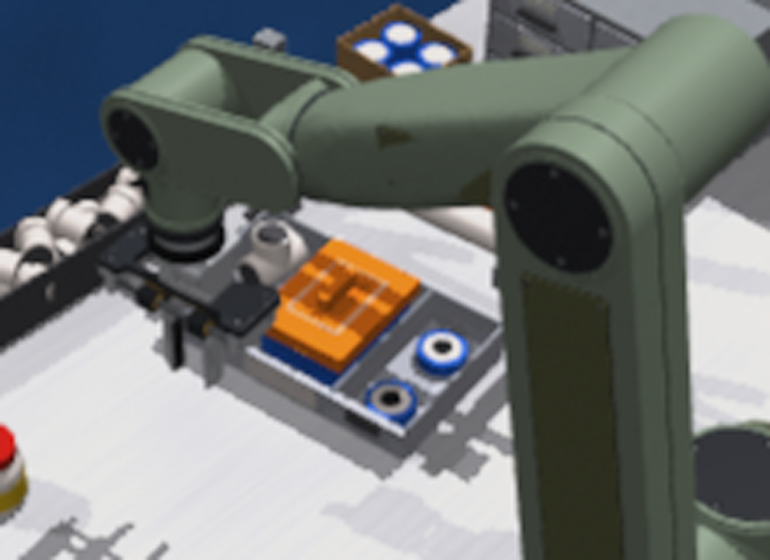

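The lid lies flat (tilt 0.05°, plate top at 82.0 mm) on the tub, and the gripper is clear of everything. I hand the job in.

```bash
python3 -c "
from bench import ticket;print(ticket.job_done())"
```

```text
the job is handed in; nothing more can be done
None
```

The orange lid is on the blue tub, pressed home and flat to within 0.1° by the cameras (peak press about 19 N, robot clear), and the job is handed in; no verdict came back.

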